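# Unstack the topping tubs into their drip trays

## Task

Take the two stacks of white topping tubs apart and stand each of the four tubs upright inside the drip tray of its own shape and size, flat on the tray's floor. Set the tubs down gently rather than dropping them, never tip one over, and leave the bowl and the jar where they are.

Things in the scene. Friction and masses are not known exactly. Their poses are not given: they have to be found in the camera images.
- oblong_tub_mid (a point): Centre (half-way up, 28 mm above its underside) of the oblong tub: white plastic, closed with a flat lid (its pull tab is slight and can be ignored), oblong box-shaped, 88 (its x) x 58 (its y) mm, straight sides, 56 mm high, 0.14 to 0.28 kg, loose. z is its upright axis. x and y run along its sides. At the start it stands on the counter with one of the two small tubs on its lid.
- large_round_tub_mid (a point): Centre (half-way up, 28 mm above its underside) of the large round tub: white plastic, closed with a flat lid (its pull tab is slight and can be ignored), round, 68 mm diameter, straight sides, 56 mm high, 0.14 to 0.28 kg, loose. z is its upright axis. At the start it stands on the counter with one of the two small tubs on its lid.
- square_tub_mid (a point): Centre (half-way up, 28 mm above its underside) of the square tub: white plastic, closed with a flat lid (its pull tab is slight and can be ignored), square, 42 x 42 mm, straight sides, 56 mm high, 0.07 to 0.14 kg, loose. z is its upright axis. x and y run along its sides. At the start it stands on the lid of one of the two big tubs (either one).
- small_round_tub_mid (a point): Centre (half-way up, 28 mm above its underside) of the small round tub: white plastic, closed with a flat lid (its pull tab is slight and can be ignored), round, 44 mm diameter, straight sides, 56 mm high, 0.07 to 0.14 kg, loose. z is its upright axis. At the start it stands on the lid of one of the two big tubs (either one).
- oblong_tray: Shallow aluminium drip tray for the oblong tub, fixed to the counter: rectangular, inside 106 (its x) x 76 (its y) mm, outside 112 x 82 mm. Its floor is 3 mm above the counter, its lip rises 4 mm above that floor (7 mm above the counter), so the tub stands in it with 9 mm to spare all round. Its long side lies along its x axis. Origin: centre of its underside, on the counter; z up.
- large_round_tray: Shallow aluminium drip tray for the large round tub, fixed to the counter: round, inside diameter 86 mm, outside 92 mm. Its floor is 3 mm above the counter, its lip rises 4 mm above that floor (7 mm above the counter), so the tub stands in it with 9 mm to spare all round. Origin: centre of its underside, on the counter; z up.
- square_tray: Shallow aluminium drip tray for the square tub, fixed to the counter: square, inside 60 x 60 mm, outside 66 x 66 mm. Its floor is 3 mm above the counter, its lip rises 4 mm above that floor (7 mm above the counter), so the tub stands in it with 9 mm to spare all round. Origin: centre of its underside, on the counter; z up.
- small_round_tray: Shallow aluminium drip tray for the small round tub, fixed to the counter: round, inside diameter 62 mm, outside 68 mm. Its floor is 3 mm above the counter, its lip rises 4 mm above that floor (7 mm above the counter), so the tub stands in it with 9 mm to spare all round. Origin: centre of its underside, on the counter; z up.
- bowl_mid (a point): Bystander: small steel bowl, rim 120 mm across, 50 mm high, loose; the point is on its axis, 25 mm above its underside.
- jar_mid (a point): Bystander: closed amber jar, 66 mm across, 110 mm high, loose; the point is on its axis, half-way up.
Not all that is in view belongs to the job. Leave any black or green look-alike of the large_round_tray alone.

How it is judged:
At the end, for the whole second after the job is handed in: Each tub stands in the tray of its own shape and size: its centre within 14 mm of the tray's centre horizontally, 28 to 34 mm above the tray's underside (31 mm when flat on the floor), upright within 0.06 rad, released and at rest (horizontal distance between oblong_tub_mid and oblong_tray below 0.014 m and z of oblong_tub_mid in the frame of oblong_tray between 0.028 and 0.034 m and angle between each of oblong_tub_mid, large_round_tub_mid, square_tub_mid, small_round_tub_mid's own z axis and vertical below 0.06 rad and linear speed of each of oblong_tub, large_round_tub, square_tub, small_round_tub below 0.02 m/s and angular speed of each of oblong_tub, large_round_tub, square_tub, small_round_tub below 0.1 rad/s and contact force between the fingers and oblong_tub below 0.05 N and horizontal distance between large_round_tub_mid and large_round_tray below 0.014 m and z of large_round_tub_mid in the frame of large_round_tray between 0.028 and 0.034 m and contact force between the fingers and large_round_tub below 0.05 N and horizontal distance between square_tub_mid and square_tray below 0.014 m and z of square_tub_mid in the frame of square_tray between 0.028 and 0.034 m and contact force between the fingers and square_tub below 0.05 N and horizontal distance between small_round_tub_mid and small_round_tray below 0.014 m and z of small_round_tub_mid in the frame of small_round_tray between 0.028 and 0.034 m and contact force between the fingers and small_round_tub below 0.05 N); the robot touches nothing.
It fails at once if a tub is dropped: it moves faster than 0.5 m/s while its centre is less than 50 mm above the counter ((height (world z) of oblong_tub_mid below 0.05 m and linear speed of oblong_tub above 0.5 m/s) or (height (world z) of large_round_tub_mid below 0.05 m and linear speed of large_round_tub above 0.5 m/s) or (height (world z) of square_tub_mid below 0.05 m and linear speed of square_tub above 0.5 m/s) or (height (world z) of small_round_tub_mid below 0.05 m and linear speed of small_round_tub above 0.5 m/s)).
It fails at once if a tub is tipped by more than 0.6 rad (angle between any of oblong_tub_mid, large_round_tub_mid, square_tub_mid, small_round_tub_mid's own z axis and vertical above 0.6 rad).
It fails at once if the bowl or the jar is moved by more than 30 mm (distance of any of bowl_mid, jar_mid from where it was at the start of the episode above 0.03 m).
It also fails if it takes over 112 s, if anything falls off the work surface, if the arm or the gripper's body presses on something with over 40 N, if the wrist force passes 120 N, or if a joint passes its speed limit or range.

## Robot

A 6-joint arm with a two-finger parallel gripper is mounted at the origin on the work surface. World frame = base frame: x ahead of the robot, y to its left, z up, the work surface at z = 0. Lengths are in m, angles in rad, forces in N, time in s.
With the tool pointing down it reaches from about 0.35 to 0.975 m from the base axis. Payload 4.9 kg.
Tool frame: the origin (TCP) lies at the very end of the fingers, on their centre line; the grasp point (between the pads) lies 19 mm behind it (manip.grasp_offset is the distance from the TCP to the grasp point, in m); z points along the fingers, y is the line along which they close (so a half turn about z gives the same grasp; the last joint's range is limited). The gripper opens to 85 mm and grips with 20 to 120 N. Pads are 22 mm wide; open, the fingers measure 114 mm over their backs; the gripper's body (76 mm by 85 mm) begins 54 mm behind the grasp point. The pads swing forward as they close: fully open they stand 13 mm farther back than shut.
Start: joints at [1.056, 0.053, 1.613, -0, 1.476, -0.119], TCP at [0.241, 0.577, 0.231] pointing down, gripper open.
Joint ranges: [-3.01, 3.01], [-1.01, 2.22], [0.06, 2.58], [-1.02, 4.17], [0.09, 2.62], [-3.14, 3.14]. Speed limits (rad/s): [2.57, 2.57, 3.14, 3.14, 3.14, 3.14].

## Interface

Orientations are given as a unit quaternion [w, x, y, z].
In Python, from plant import manip, eyes, job_done, models gives the robot as it stands.
- The arm moves only by the tool servo_tool, never from a script. Its argument "motion" is one flat list of numbers, 5 for each row, row after row: the opening, from -1 (shut) to 1 (fully open), then the shift along the tool's x, y, z normalised to -1 to 1, where 1 is 120 mm, then the turn about the tool's z normalised to -1 to 1, where 1 is 45 degrees. A call has 1 to 5 rows; each row is the pose to reach, as a shift and turn from the pose commanded when the call began, along the tool's axes at that moment; what a row does not reach only later rows make up. A row lasts 1/8 s, in which the tool goes at most 62.5 mm and 10.7 degrees, less where a joint would pass 70% of its speed; a pose out of reach is approached as far as the arm can. A call with a number of a shift or a turn outside -1 to 1 is refused whole. A call with a gripper value outside its range is refused whole. The fingers move at their own pace and stop on an object; the grip force is fixed at half the most. Time passes only in rows, so rows that repeat a pose let the fingers close. It gives the time, the measured TCP pose, the force, the opening and the grip force at its end, in the units of the state.
- manip.state(): the state, without advancing time (a new reading comes with each control period).
- eyes.grab_frame(name): name is "side" or "top" or "wrist"; returns (picture, depth): 400x640x3 uint8, red, green, blue; 400x640 float32, m along the optical axis (not along the pixel's ray), 0 where there is no reading.
- eyes.camera_params(name): a dict with "fov_y" (degrees; the focal length in pixels is half the picture's height over the tangent of half this angle, whatever the lens; pixels are square), "cx", "cy" (the principal point, pixels), "pose" (4x4, takes a point from camera to world coordinates); the wrist camera has in their place "T_tool_cam" (4x4, takes a point from camera to tool coordinates, whose origin is the TCP and whose axes are the flange's). Camera axes: x right, y up, looking along -z (the intrinsics and any distortion apply to the point x, -y, -z); pixel columns grow to the right and rows downward; lengths in m; the calibration is good to about 2 mm. A picture is of the moment at which its call begins: read the wrist's pose just before it. camera_params takes no time and is no camera call.
- job_done(): hands the job in; it is judged then, once.
Trained networks look in the newest picture that a camera, given by its name, has taken for a name from the list of things; names that differ only in an ending like _2 or _b are one class to them, and where a whole thing is asked for, a point or a joint stands for the part that bears it (a point fixed in the world has none). Each returns a list of dicts, best first, with "p" (0 to 1); they miss things now and then, are a little off and sometimes report something else, mostly with a low value. They report only what shows in the picture. A call takes as long as a camera call. They do not tell look-alikes from the thing itself.
- models.regions_of(camera, label): "mask" (400x640 bool, what is visible of it) and "pixel" ([column, row] in pixels, amid what is visible of it).
The state is a dict: "time": time; "joint_pos": joint angles; "joint_vel": joint speeds; "joint_efforts": joint torques, N m; "tool_pos": TCP position; "tool_rot": TCP orientation; "contact_force": force on the tool from outside, world axes, zero at the start; "ft_torque": the same for the moment, N m; "gripper_width": opening from 0.0 (shut) to 1.0 (fully open); "grasp_force": force on a finger pad.
Only numpy, scipy, OpenCV 4.12 (cv2) and the standard library are available. Lean on these libraries where they do the work, as an engineer would, in place of code of your own. Each camera call takes 0.05 s, during which the arm holds its last target. There are 200 camera calls.

## Working session

There is one attempt and no reset: what is moved stays moved. The work goes in short steps, Python scripts to look and compute and a tool call to move; the robot and the scene stay as the last step left them, time stands still between calls to the robot, and variables do not carry over. Pictures are saved under pics/ and viewed, at most 14 in all, crops included, and the job is handed in when it is done.

Besides the shell and the picture viewer there is one more tool, called as name(argument=value, ...) on one line, values as JSON. servo_tool: Moves the arm, as the interface text tells. Its arguments: {"type":"object","properties":{"motion":{"type":"array","items":{"type":"number","minimum":-1,"maximum":1}}},"required":["motion"]}

```bash
mkdir -p pics; ls; python3 - <<'E'
from plant import manip, eyes, models
import cv2
s=manip.state();print(s['time'],s['tool_pos'],s['tool_rot'],s['gripper_width'],manip.grasp_offset)
for n in("top","side"):
    p=eyes.camera_params(n);print(n,p)
    im,d=eyes.grab_frame(n);cv2.imwrite(f"pics/{n}0.png",im[:,:,::-1])
print(eyes.camera_params("wrist"))
E
```

```text
pics
0.0 [0.24064514 0.57612829 0.2300417 ] [-3.22117702e-04  1.96602202e-01  9.80482785e-01 -9.89133090e-04] 0.9988899480585057 0.0187
top {'fov_y': 56.817780464487754, 'cx': 310.3223656930087, 'cy': 195.5084042059481, 'pose': array([[ 7.03499772e-02,  9.75763521e-01, -2.07211080e-01,
         2.83024723e-01],
       [-9.97516900e-01,  6.81270723e-02, -1.78531921e-02,
         1.53794810e-04],
       [-3.30380939e-03,  2.07952525e-01,  9.78133341e-01,
         1.09681463e+00],
       [ 0.00000000e+00,  0.00000000e+00,  0.00000000e+00,
         1.00000000e+00]])}
side {'fov_y': 44.491129688696525, 'cx': 317.5662022935096, 'cy': 198.4465991311652, 'pose': array([[ 0.79679962,  0.45649408, -0.39588321, -0.04736218],
       [-0.60419819,  0.60995601, -0.512736  , -0.6791229 ],
       [ 0.0074104 ,  0.64773977,  0.76182562,  1.06948015],
       [ 0.        ,  0.        ,  0.        ,  1.        ]])}
{'fov_y': 70.16356100824726, 'cx': 320.2272806532556, 'cy': 193.32863932396168, 'T_tool_cam': array([[-8.55358214e-04,  9.63469354e-01,  2.67817236e-01,
         6.76420530e-02],
       [ 9.99999322e-01,  6.12391851e-04,  9.90738519e-04,
        -2.71356810e-04],
       [ 7.90537108e-04,  2.67817902e-01, -9.63469224e-01,
        -1.41958104e-01],
       [ 0.00000000e+00,  0.00000000e+00,  0.00000000e+00,
         1.00000000e+00]])}
```

View pics/top0.png

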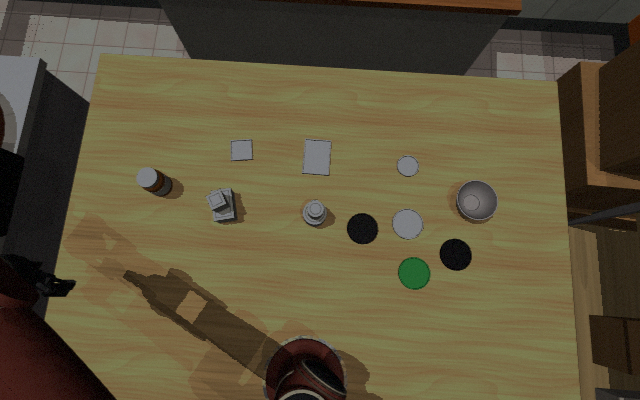

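View pics/side0.png

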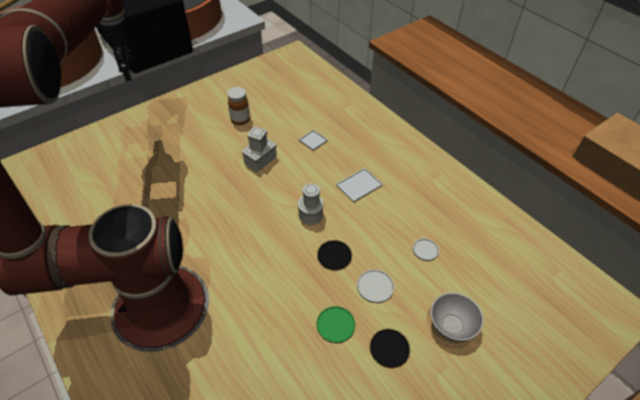

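The top view shows:
- Jar at (155,182).
- Oblong tub with the square tub on it at (222,205).
- Large round tub with the small round tub on it at (315,212).
- Square tray at (241,150) and oblong tray at (317,157).
- Small round tray at (408,166) and large round tray at (407,224), which is white/aluminium.
- Look-alike discs: black at (362,228) and (455,254), green at (414,273).
- Bowl at (477,201).

The large round tray could be confused with those black and green discs. I choose the aluminium one at (407,224).

```bash
cat > h.py <<'E'
from plant import manip, eyes, models
import numpy as np, cv2
from scipy.spatial.transform import Rotation as R
def tool():
    s=manip.state();q=s['tool_rot'];T=np.eye(4);T[:3,:3]=R.from_quat([q[1],q[2],q[3],q[0]]).as_matrix();T[:3,3]=s['tool_pos'];return T
def look(n):
    T=tool() if n=="wrist" else None
    im,d=eyes.grab_frame(n);p=eyes.camera_params(n)
    P=T@p['T_tool_cam'] if n=="wrist" else p['pose']
    f=200/np.tan(np.radians(p['fov_y']/2))
    v,u=np.mgrid[:400,:640]
    c=np.stack([(u-p['cx'])/f*d,-(v-p['cy'])/f*d,-d],-1)
    W=c@P[:3,:3].T+P[:3,3]; W[d==0]=np.nan
    return im,W
def rect(pts):
    (c,s,a)=cv2.minAreaRect((pts[:,:2]*1000).astype(np.float32))
    (x,y),r=cv2.minEnclosingCircle((pts[:,:2]*1000).astype(np.float32))
    if s[0]<s[1]: s=s[::-1];a+=90
    return f"c=({c[0]:.0f},{c[1]:.0f}) size=({s[0]:.0f},{s[1]:.0f}) long-axis yaw={(a+90)%180-90:.0f} circ=({x:.0f},{y:.0f}) d={2*r:.0f} z={np.median(pts[:,2])*1000:.0f}"
names=["oblong_tub_mid","large_round_tub_mid","square_tub_mid","small_round_tub_mid","oblong_tray","large_round_tray","square_tray","small_round_tray","bowl_mid","jar_mid"]
def find(cam,im,W,labels,pmin=.3):
    for l in labels:
        for r in models.regions_of(cam,l):
            if r['p']<pmin: continue
            m=cv2.erode(r['mask'].astype(np.uint8),np.ones((1,1)))>0
            q=W[m];q=q[~np.isnan(q[:,0])]
            if len(q)<15: continue
            zt=np.percentile(q[:,2],90);t=q[abs(q[:,2]-zt)<.008]
            print(l,round(r['p'],2),np.round(r['pixel']),len(q),f"ztop={zt*1000:.0f}",rect(t))
E
python3 - <<'E'
from h import *
im,W=look("top");find("top",im,W,names)
E
```

```text
oblong_tub_mid 0.64 [227. 211.] 394 ztop=60 c=(461,268) size=(89,57) long-axis yaw=13 circ=(461,267) d=101 z=58
large_round_tub_mid 0.7 [314. 217.] 257 ztop=61 c=(450,5) size=(68,57) long-axis yaw=83 circ=(455,4) d=69 z=58
square_tub_mid 0.63 [216. 204.] 348 ztop=116 c=(463,274) size=(46,44) long-axis yaw=31 circ=(463,273) d=59 z=114
small_round_tub_mid 0.5 [314. 209.] 239 ztop=117 c=(457,3) size=(43,42) long-axis yaw=-85 circ=(457,3) d=45 z=114
oblong_tray 0.8 [316. 160.] 890 ztop=8 c=(638,11) size=(113,81) long-axis yaw=0 circ=(637,11) d=132 z=5
oblong_tray 0.46 [406. 224.] 736 ztop=9 c=(450,-273) size=(89,89) long-axis yaw=71 circ=(450,-273) d=93 z=5
large_round_tray 0.87 [454. 254.] 800 ztop=9 c=(369,-413) size=(91,90) long-axis yaw=34 circ=(370,-414) d=95 z=6
large_round_tray 0.6 [362. 231.] 773 ztop=9 c=(426,-139) size=(90,89) long-axis yaw=1 circ=(427,-140) d=93 z=6
large_round_tray 0.59 [413. 273.] 819 ztop=9 c=(307,-295) size=(90,90) long-axis yaw=-87 circ=(307,-295) d=94 z=6
large_round_tray 0.58 [407. 223.] 768 ztop=9 c=(449,-273) size=(91,90) long-axis yaw=-43 circ=(451,-273) d=94 z=5
square_tray 0.67 [239. 145.] 447 ztop=9 c=(644,244) size=(67,66) long-axis yaw=9 circ=(645,244) d=89 z=6
small_round_tray 0.95 [408. 165.] 379 ztop=9 c=(630,-270) size=(68,66) long-axis yaw=-31 circ=(630,-272) d=72 z=6
bowl_mid 0.71 [474. 199.] 1303 ztop=51 c=(527,-461) size=(118,116) long-axis yaw=-84 circ=(528,-460) d=121 z=50
```

servo_tool(motion=[1, -0.45, -0.27, 0, 0, 1, -0.89, -0.54, 0, 0, 1, -0.89, -0.54, 0, 0])

```text
time: 1.02
tool_pos: [0.3166, 0.4732, 0.2314]
tool_rot: [0.0, 0.199, 0.98, -0.0]
contact_force: [-0.3, 0.0, 0.8]
gripper_width: 0.998
grasp_force: 0.0
```

servo_tool(motion=[1, -0.45, -0.27, 0, 0, 1, -0.89, -0.54, 0, 0, 1, -0.89, -0.54, 0, 0])

```text
time: 1.4
tool_pos: [0.3899, 0.3728, 0.2315]
tool_rot: [0.0, 0.199, 0.98, 0.0]
contact_force: [-0.3, 1.1, 0.4]
gripper_width: 1.003
grasp_force: 0.0
```

servo_tool(motion=[1, -0.45, -0.27, 0, 0.2, 1, -0.89, -0.54, 0, 0.4, 1, -0.89, -0.54, 0, 0.6, 1, -0.89, -0.54, 0, 0.8, 1, -0.89, -0.54, 0, 0.8])

```text
time: 2.02
tool_pos: [0.4613, 0.2749, 0.2313]
tool_rot: [-0.0, 0.489, 0.873, 0.0]
contact_force: [-0.2, -0.4, -0.2]
gripper_width: 1.0
grasp_force: 0.0
```

```bash
cat >> h.py <<'E'
def go(x,y,z,yaw=None,T=None):
    "shift (units of 120 mm) and turn (of 45 deg) to a TCP target in mm, closing-axis yaw in deg"
    T=tool() if T is None else T
    d=T[:3,:3].T@(np.array([x,y,z])/1000-T[:3,3])/.12
    y0=np.degrees(np.arctan2(T[1,1],T[0,1]))
    t=0 if yaw is None else -((yaw-y0+90)%180-90)/45
    print("at",np.round(T[:3,3]*1000,1),"yaw",round(y0,1),"shift",np.round(d,3),"turn",round(t,3))
E
python3 - <<'E'
from h import *
im,W=look("wrist");cv2.imwrite("pics/w1.png",im[:,:,::-1]);find("wrist",im,W,["square_tub_mid","oblong_tub_mid"])
go(463,274,71,31)
print(manip.state()['time'])
E
```

```text
square_tub_mid 0.8 [324. 184.] 2384 ztop=113 c=(463,274) size=(44,44) long-axis yaw=-60 circ=(463,275) d=60 z=111
oblong_tub_mid 0.94 [301. 164.] 2200 ztop=57 c=(462,270) size=(90,60) long-axis yaw=14 circ=(462,270) d=105 z=55
at [461.3 274.6 231.3] yaw 31.5 shift [-0.012  0.009  1.336] turn 0.011
2.175
```

View pics/w1.png

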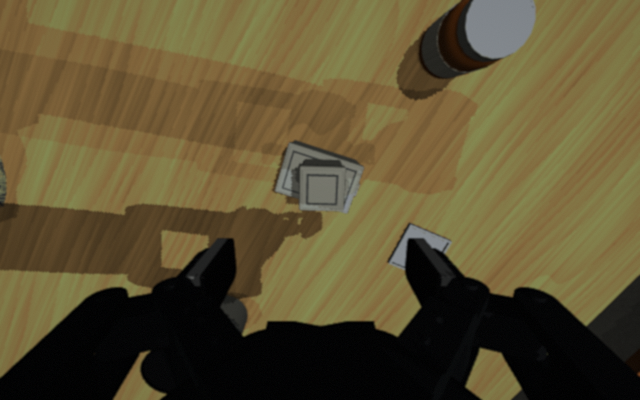

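The wrist view confirms the choice. The square tub is at (324,184) on top of the oblong tub at (290,175), the square tray is at (425,245), and the jar is at (480,40).

servo_tool(motion=[1, -0.01, 0.01, 0.3, 0, 1, -0.01, 0.01, 0.6, 0, 1, -0.01, 0.01, 0.8, 0, 1, -0.01, 0.01, 0.9, 0])

```text
time: 2.68
tool_pos: [0.4623, 0.2734, 0.1216]
tool_rot: [-0.001, 0.489, 0.872, -0.001]
contact_force: [-0.4, 0.1, 0.6]
gripper_width: 0.996
grasp_force: 0.0
```

servo_tool(motion=[1, 0, 0, 0.15, 0, 1, 0, 0, 0.3, 0, 1, 0, 0, 0.43, 0, 1, 0, 0, 0.43, 0])

```text
time: 3.18
tool_pos: [0.4622, 0.2729, 0.0698]
tool_rot: [-0.001, 0.49, 0.872, -0.001]
contact_force: [-0.5, -0.2, -0.4]
gripper_width: 1.001
grasp_force: 0.0
```

servo_tool(motion=[-1, 0, 0, 0, 0, -1, 0, 0, 0, 0, -1, 0, 0, 0, 0, -1, 0, 0, 0, 0, -1, 0, 0, 0, 0])

```text
time: 3.8
tool_pos: [0.4641, 0.2737, 0.0728]
tool_rot: [0.001, 0.49, 0.872, 0.001]
contact_force: [-0.0, -0.2, 5.2]
gripper_width: 0.482
grasp_force: 61.0
```

servo_tool(motion=[-1, 0, 0, -0.1, 0, -1, 0, 0, -0.3, 0, -1, 0, 0, -0.5, 0, -1, 0, 0, -0.5, 0])

```text
time: 4.3
tool_pos: [0.4644, 0.2739, 0.1338]
tool_rot: [0.001, 0.49, 0.872, 0.002]
contact_force: [0.1, -0.4, -1.7]
gripper_width: 0.486
grasp_force: 60.6
```

servo_tool(motion=[-1, -0.2, 0.23, 0, 0, -1, -0.4, 0.46, 0, 0, -1, -0.5, 0.58, 0, 0])

```text
time: 4.68
tool_pos: [0.5544, 0.2575, 0.1298]
tool_rot: [-0.001, 0.49, 0.872, -0.001]
contact_force: [-0.9, 0.0, -1.4]
gripper_width: 0.488
grasp_force: 60.9
```

servo_tool(motion=[-1, -0.2, 0.23, 0, 0.15, -1, -0.4, 0.46, 0, 0.3, -1, -0.49, 0.58, 0, 0.5, -1, -0.49, 0.58, 0, 0.5])

```text
time: 5.18
tool_pos: [0.6438, 0.2436, 0.1295]
tool_rot: [-0.001, 0.65, 0.76, -0.001]
contact_force: [0.3, 0.8, -2.0]
gripper_width: 0.484
grasp_force: 60.8
```

```bash
python3 - <<'E'
from h import *
im,W=look("top");cv2.imwrite("pics/t2.png",im[:,:,::-1]);find("top",im,W,["square_tub_mid","oblong_tub_mid"])
im,W=look("wrist");find("wrist",im,W,["square_tub_mid","square_tray"])
go(644,244,19,9)
print(manip.state()['gripper_width'])
E
```

```text
square_tub_mid 0.64 [323. 259.] 12004 ztop=170 c=(643,246) size=(44,44) long-axis yaw=-82 circ=(642,247) d=59 z=169
square_tray 0.83 [327. 173.] 3137 ztop=6 c=(644,256) size=(66,45) long-axis yaw=8 circ=(644,256) d=78 z=3
at [643.1 244.5 131.5] yaw 8.9 shift [-0.005  0.007  0.937] turn -0.002
0.48913090895821393
```

servo_tool(motion=[-1, 0, 0, 0.2, 0, -1, 0, 0, 0.45, 0, -1, 0, 0, 0.65, 0, -1, 0, 0, 0.8, 0, -1, 0, 0, 0.87, 0])

```text
time: 6.1
tool_pos: [0.6433, 0.2441, 0.0259]
tool_rot: [-0.0, 0.651, 0.759, -0.001]
contact_force: [-0.4, -0.5, -2.0]
gripper_width: 0.485
grasp_force: 60.8
```

servo_tool(motion=[-1, 0, 0, 0.03, 0, -1, 0, 0, 0.05, 0, -1, 0, 0, 0.05, 0])

```text
time: 6.48
tool_pos: [0.6444, 0.2444, 0.022]
tool_rot: [0.0, 0.651, 0.759, 0.0]
contact_force: [0.4, 0.1, -0.6]
gripper_width: 0.485
grasp_force: 60.8
```

servo_tool(motion=[-1, 0, 0, 0.02, 0, -1, 0, 0, 0.02, 0])

```text
time: 6.72
tool_pos: [0.6447, 0.2444, 0.0199]
tool_rot: [0.001, 0.651, 0.759, 0.001]
contact_force: [1.2, 0.1, 1.0]
gripper_width: 0.487
grasp_force: 61.0
```

servo_tool(motion=[0.2, 0, 0, 0, 0, 0.6, 0, 0, 0, 0, 1, 0, 0, 0, 0, 1, 0, 0, 0, 0])

```text
time: 7.22
tool_pos: [0.6439, 0.2442, 0.0188]
tool_rot: [-0.0, 0.651, 0.759, -0.0]
contact_force: [-0.2, 0.2, -0.8]
gripper_width: 0.997
grasp_force: 0.0
```

servo_tool(motion=[1, 0, 0, -0.1, 0, 1, 0, 0, -0.4, 0, 1, 0, 0, -0.8, 0, 1, 0, 0, -1, 0])

```text
time: 7.72
tool_pos: [0.6457, 0.2448, 0.1439]
tool_rot: [0.002, 0.651, 0.759, 0.003]
contact_force: [-0.1, -0.5, 1.0]
gripper_width: 0.998
grasp_force: 0.0
```

servo_tool(motion=[1, -0.3, -0.31, -0.2, 0, 1, -0.6, -0.62, -0.4, 0, 1, -0.87, -0.92, -0.6, 0, 1, -0.87, -0.92, -0.6, 0])

```text
time: 8.22
tool_pos: [0.5511, 0.1226, 0.2149]
tool_rot: [0.002, 0.652, 0.759, 0.002]
contact_force: [-0.0, 0.4, 0.1]
gripper_width: 1.004
grasp_force: 0.0
```

servo_tool(motion=[1, -0.3, -0.31, 0, 0, 1, -0.6, -0.62, 0, 0, 1, -0.87, -0.92, 0, 0, 1, -0.87, -0.92, 0, 0])

```text
time: 8.72
tool_pos: [0.457, 0.003, 0.2108]
tool_rot: [0.0, 0.652, 0.758, 0.0]
contact_force: [0.1, 0.3, -0.1]
gripper_width: 1.002
grasp_force: 0.0
```

```bash
python3 - <<'E'
from h import *
im,W=look("wrist");cv2.imwrite("pics/w3.png",im[:,:,::-1]);find("wrist",im,W,["small_round_tub_mid","large_round_tub_mid"])
im,W=look("top");find("top",im,W,["square_tub_mid","square_tray"])
go(457,3,71)
E
```

```text
small_round_tub_mid 0.94 [321. 191.] 2298 ztop=113 c=(457,3) size=(45,44) long-axis yaw=-23 circ=(457,3) d=45 z=112
large_round_tub_mid 0.69 [319. 164.] 1361 ztop=57 c=(453,15) size=(69,46) long-axis yaw=18 circ=(457,4) d=69 z=56
square_tub_mid 0.72 [236. 147.] 297 ztop=63 c=(645,245) size=(45,45) long-axis yaw=-81 circ=(644,246) d=57 z=61
at [458.4   4.9 210.9] yaw 8.9 shift [-0.014 -0.014  1.166] turn 0
```

servo_tool(motion=[1, -0.01, -0.01, 0.3, 0, 1, -0.01, -0.01, 0.6, 0, 1, -0.01, -0.01, 0.8, 0])

```text
time: 9.4
tool_pos: [0.4564, 0.0035, 0.113]
tool_rot: [-0.001, 0.65, 0.76, -0.001]
contact_force: [-0.5, -0.8, 0.6]
gripper_width: 1.0
grasp_force: 0.0
```

servo_tool(motion=[1, 0, 0, 0.15, 0, 1, 0, 0, 0.3, 0, 1, 0, 0, 0.37, 0, 1, 0, 0, 0.37, 0])

```text
time: 9.9
tool_pos: [0.4567, 0.0028, 0.0701]
tool_rot: [-0.0, 0.651, 0.759, -0.0]
contact_force: [0.6, 0.3, -0.7]
gripper_width: 0.998
grasp_force: 0.0
```

servo_tool(motion=[-1, 0, 0, 0, 0, -1, 0, 0, 0, 0, -1, 0, 0, 0, 0, -1, 0, 0, 0, 0, -1, 0, 0, 0, 0])

```text
time: 10.52
tool_pos: [0.4575, 0.0025, 0.0715]
tool_rot: [0.001, 0.651, 0.759, 0.0]
contact_force: [-0.8, -2.2, 5.7]
gripper_width: 0.499
grasp_force: 61.0
```

servo_tool(motion=[-1, 0, 0, -0.1, 0, -1, 0, 0, -0.3, 0, -1, 0, 0, -0.5, 0, -1, 0, 0, -0.5, 0])

```text
time: 11.02
tool_pos: [0.4581, 0.0025, 0.1326]
tool_rot: [0.002, 0.651, 0.759, 0.001]
contact_force: [0.0, 0.3, -1.0]
gripper_width: 0.501
grasp_force: 61.0
```

```bash
python3 - <<'E'
from h import *
go(630,-271,131)
E
```

```text
at [458.1   2.5 132.6] yaw 8.8 shift [-2.472  1.065  0.021] turn 0
```

servo_tool(motion=[-1, -0.3, 0.13, 0, 0, -1, -0.6, 0.26, 0, 0, -1, -0.82, 0.35, 0, 0])

```text
time: 11.4
tool_pos: [0.5131, -0.089, 0.1288]
tool_rot: [-0.001, 0.651, 0.759, -0.0]
contact_force: [-0.2, 0.4, -1.1]
gripper_width: 0.502
grasp_force: 61.1
```

servo_tool(motion=[-1, -0.3, 0.13, 0, 0, -1, -0.6, 0.26, 0, 0, -1, -0.82, 0.35, 0, 0])

```text
time: 11.78
tool_pos: [0.5697, -0.1799, 0.1285]
tool_rot: [-0.001, 0.651, 0.759, -0.0]
contact_force: [-0.9, 0.3, -1.2]
gripper_width: 0.501
grasp_force: 61.1
```

servo_tool(motion=[-1, -0.3, 0.13, 0, 0, -1, -0.6, 0.26, 0, 0, -1, -0.82, 0.36, 0, 0, -1, -0.82, 0.36, 0, 0])

```text
time: 12.28
tool_pos: [0.6275, -0.2707, 0.1284]
tool_rot: [-0.001, 0.651, 0.759, -0.0]
contact_force: [-0.8, -0.3, -1.8]
gripper_width: 0.507
grasp_force: 61.3
```

```bash
python3 - <<'E'
from h import *
im,W=look("wrist");find("wrist",im,W,["small_round_tub_mid","small_round_tray"])
go(630,-271,20)
E
```

```text
small_round_tub_mid 0.62 [318. 267.] 10470 ztop=169 c=(628,-269) size=(45,43) long-axis yaw=5 circ=(628,-271) d=47 z=168
small_round_tray 0.59 [320. 180.] 2948 ztop=6 c=(629,-265) size=(69,54) long-axis yaw=6 circ=(630,-272) d=71 z=3
at [ 626.8 -268.5  129. ] yaw 8.8 shift [-0.026  0.025  0.908] turn 0
```

servo_tool(motion=[-1, -0.01, 0.02, 0.2, 0, -1, -0.01, 0.02, 0.45, 0, -1, -0.01, 0.02, 0.65, 0, -1, -0.01, 0.02, 0.8, 0, -1, -0.01, 0.02, 0.86, 0])

```text
time: 13.05
tool_pos: [0.6295, -0.2697, 0.0253]
tool_rot: [-0.001, 0.651, 0.759, -0.0]
contact_force: [-0.1, 0.6, -0.9]
gripper_width: 0.501
grasp_force: 61.3
```

servo_tool(motion=[-1, 0, 0, 0.03, 0, -1, 0, 0, 0.04, 0, -1, 0, 0, 0.04, 0])

```text
time: 13.42
tool_pos: [0.6309, -0.2707, 0.0235]
tool_rot: [0.001, 0.651, 0.759, 0.0]
contact_force: [0.5, 0.7, -0.3]
gripper_width: 0.502
grasp_force: 61.3
```

servo_tool(motion=[-1, 0, 0, 0.01, 0, -1, 0, 0, 0.02, 0, -1, 0, 0, 0.02, 0])

```text
time: 13.8
tool_pos: [0.6302, -0.2703, 0.02]
tool_rot: [-0.0, 0.651, 0.759, -0.0]
contact_force: [-0.4, 0.3, -1.1]
gripper_width: 0.503
grasp_force: 61.3
```

servo_tool(motion=[-1, 0, 0, 0.01, 0, -1, 0, 0, 0.01, 0])

```text
time: 14.05
tool_pos: [0.6302, -0.2703, 0.0187]
tool_rot: [-0.0, 0.651, 0.759, -0.0]
contact_force: [-0.4, -0.3, -0.9]
gripper_width: 0.503
grasp_force: 61.3
```

servo_tool(motion=[-1, 0, 0, 0.01, 0, -1, 0, 0, 0.01, 0])

```text
time: 14.3
tool_pos: [0.6305, -0.2704, 0.0186]
tool_rot: [0.0, 0.651, 0.759, -0.0]
contact_force: [-2.1, 1.2, 4.2]
gripper_width: 0.5
grasp_force: 61.4
```

servo_tool(motion=[0.2, 0, 0, 0, 0, 0.6, 0, 0, 0, 0, 1, 0, 0, 0, 0, 1, 0, 0, 0, 0])

```text
time: 14.8
tool_pos: [0.6303, -0.2703, 0.0176]
tool_rot: [-0.0, 0.651, 0.759, -0.0]
contact_force: [0.4, -0.0, -0.4]
gripper_width: 1.002
grasp_force: 0.0
```

servo_tool(motion=[1, 0, 0, -0.1, 0, 1, 0, 0, -0.4, 0, 1, 0, 0, -0.8, 0, 1, 0, 0, -1, 0])

```text
time: 15.3
tool_pos: [0.6319, -0.2712, 0.1427]
tool_rot: [0.003, 0.651, 0.759, 0.001]
contact_force: [-0.2, -0.2, 0.2]
gripper_width: 0.999
grasp_force: 0.0
```

servo_tool(motion=[1, 0.4, -0.17, -0.1, 0, 1, 0.82, -0.35, -0.2, 0, 1, 0.82, -0.35, -0.2, 0])

```text
time: 15.68
tool_pos: [0.5728, -0.1771, 0.1634]
tool_rot: [0.001, 0.65, 0.76, 0.0]
contact_force: [0.9, 1.2, -0.3]
gripper_width: 1.004
grasp_force: 0.0
```

servo_tool(motion=[1, 0.4, -0.17, 0, 0, 1, 0.82, -0.35, 0, 0, 1, 0.82, -0.35, 0, 0])

```text
time: 16.05
tool_pos: [0.5159, -0.0869, 0.1617]
tool_rot: [-0.0, 0.65, 0.76, 0.0]
contact_force: [-0.4, -0.2, 0.2]
gripper_width: 0.998
grasp_force: 0.0
```

servo_tool(motion=[1, 0.4, -0.17, 0, 0, 1, 0.82, -0.36, 0, 0, 1, 0.82, -0.36, 0, 0, 1, 0.82, -0.36, 0, 0])

```text
time: 16.55
tool_pos: [0.4605, 0.0011, 0.1627]
tool_rot: [0.001, 0.651, 0.759, 0.0]
contact_force: [0.3, -0.1, 0.6]
gripper_width: 1.003
grasp_force: 0.0
```

```bash
python3 - <<'E'
from h import *
im,W=look("wrist");find("wrist",im,W,["large_round_tub_mid"])
im,W=look("top");find("top",im,W,["small_round_tub_mid","bowl_mid"])
go(457,4,15)
E
```

```text
large_round_tub_mid 0.77 [314. 183.] 4684 ztop=57 c=(456,4) size=(69,68) long-axis yaw=-39 circ=(456,4) d=70 z=56
small_round_tub_mid 0.52 [409. 161.] 272 ztop=63 c=(630,-269) size=(45,43) long-axis yaw=-41 circ=(630,-270) d=46 z=61
bowl_mid 0.84 [475. 199.] 1288 ztop=50 c=(528,-460) size=(116,116) long-axis yaw=90 circ=(527,-461) d=120 z=49
at [459.9   1.  161.8] yaw 8.7 shift [ 0.029 -0.02   1.224] turn 0
```

servo_tool(motion=[1, 0.03, -0.03, 0.2, 0, 1, 0.03, -0.03, 0.5, 0, 1, 0.03, -0.03, 0.7, 0, 1, 0.03, -0.03, 0.7, 0])

```text
time: 17.3
tool_pos: [0.4536, 0.0047, 0.0755]
tool_rot: [-0.002, 0.651, 0.759, -0.001]
contact_force: [0.1, -0.4, -0.2]
gripper_width: 1.0
grasp_force: 0.0
```

servo_tool(motion=[1, 0, 0, 0.15, 0, 1, 0, 0, 0.3, 0, 1, 0, 0, 0.45, 0, 1, 0, 0, 0.52, 0, 1, 0, 0, 0.52, 0])

```text
time: 17.92
tool_pos: [0.4556, 0.0047, 0.0157]
tool_rot: [0.0, 0.651, 0.759, 0.0]
contact_force: [0.3, 0.1, -0.2]
gripper_width: 1.003
grasp_force: 0.0
```

servo_tool(motion=[-1, 0, 0, 0, 0, -1, 0, 0, 0, 0, -1, 0, 0, 0, 0, -1, 0, 0, 0, 0, -1, 0, 0, 0, 0])

```text
time: 18.55
tool_pos: [0.4566, 0.0046, 0.0168]
tool_rot: [0.001, 0.651, 0.759, 0.001]
contact_force: [0.1, -0.4, 6.1]
gripper_width: 0.781
grasp_force: 67.5
```

servo_tool(motion=[-1, 0, 0, -0.1, 0, -1, 0, 0, -0.3, 0, -1, 0, 0, -0.6, 0, -1, 0, 0, -0.7, 0, -1, 0, 0, -0.7, 0])

```text
time: 19.18
tool_pos: [0.4556, 0.0048, 0.0998]
tool_rot: [0.001, 0.651, 0.759, 0.0]
contact_force: [0.2, -0.4, -2.7]
gripper_width: 0.782
grasp_force: 67.4
```

```bash
python3 - <<'E'
from h import *
go(450,-273,100)
E
```

```text
at [455.6   4.8  99.8] yaw 8.8 shift [-2.281e+00 -4.010e-01 -1.000e-03] turn 0
```

servo_tool(motion=[-1, -0.25, -0.05, 0, 0, -1, -0.55, -0.1, 0, 0, -1, -0.76, -0.13, 0, 0])

```text
time: 19.55
tool_pos: [0.4523, -0.0883, 0.0971]
tool_rot: [-0.002, 0.651, 0.759, -0.001]
contact_force: [0.5, -1.1, -1.7]
gripper_width: 0.781
grasp_force: 67.4
```

servo_tool(motion=[-1, -0.25, -0.05, 0, 0, -1, -0.55, -0.1, 0, 0, -1, -0.76, -0.13, 0, 0])

```text
time: 19.92
tool_pos: [0.451, -0.1808, 0.097]
tool_rot: [-0.002, 0.651, 0.759, -0.0]
contact_force: [0.1, -0.4, -1.6]
gripper_width: 0.779
grasp_force: 67.4
```

servo_tool(motion=[-1, -0.25, -0.05, 0, 0, -1, -0.55, -0.1, 0, 0, -1, -0.76, -0.14, 0, 0, -1, -0.76, -0.14, 0, 0, -1, -0.76, -0.14, 0, 0])

```text
time: 20.55
tool_pos: [0.4489, -0.2717, 0.0976]
tool_rot: [-0.002, 0.651, 0.759, 0.0]
contact_force: [0.1, 0.5, -1.4]
gripper_width: 0.785
grasp_force: 67.4
```

```bash
python3 - <<'E'
from h import *
im,W=look("wrist");cv2.imwrite("pics/w5.png",im[:,:,::-1]);find("wrist",im,W,["large_round_tub_mid","large_round_tray"])
go(450,-273,20)
E
```

```text
large_round_tub_mid 0.88 [321. 263.] 19129 ztop=137 c=(448,-266) size=(67,57) long-axis yaw=9 circ=(449,-272) d=70 z=137
large_round_tray 0.91 [153. 196.] 8770 ztop=6 c=(307,-295) size=(94,91) long-axis yaw=60 circ=(305,-296) d=99 z=3
large_round_tray 0.77 [320.  34.] 9050 ztop=5 c=(429,-155) size=(95,61) long-axis yaw=9 circ=(426,-138) d=95 z=2
large_round_tray 0.69 [325. 166.] 3322 ztop=6 c=(448,-253) size=(91,51) long-axis yaw=6 circ=(450,-271) d=92 z=3
large_round_tray 0.6 [193. 340.] 290 ztop=7 c=(369,-429) size=(80,31) long-axis yaw=38 circ=(372,-433) d=81 z=3
at [ 449.5 -271.7   98.7] yaw 8.9 shift [-0.012  0.003  0.655] turn 0
```

View pics/w5.png

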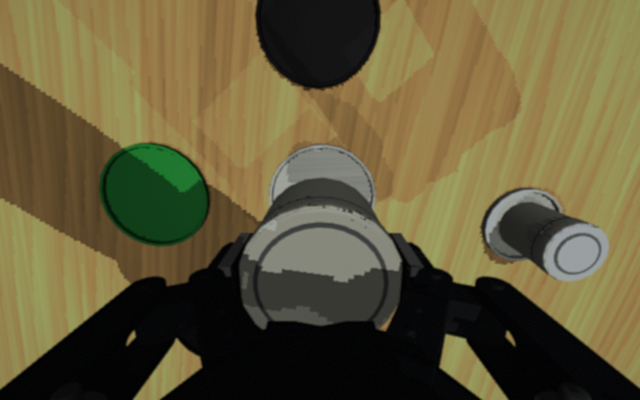

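The held large tub at (320,265) is above the aluminium tray at (325,166). The green look-alike (155,195) and the black one (320,35) are clear of it, and the small round tub stands in its tray at (540,230).

servo_tool(motion=[-1, -0.01, 0, 0.2, 0, -1, -0.01, 0, 0.4, 0, -1, -0.01, 0, 0.55, 0, -1, -0.01, 0, 0.62, 0, -1, -0.01, 0, 0.62, 0])

```text
time: 21.32
tool_pos: [0.4498, -0.2737, 0.0245]
tool_rot: [-0.0, 0.651, 0.759, -0.0]
contact_force: [0.8, -0.8, -2.2]
gripper_width: 0.782
grasp_force: 67.4
```

servo_tool(motion=[-1, 0, 0, 0.01, 0, -1, 0, 0, 0.02, 0, -1, 0, 0, 0.02, 0])

```text
time: 21.7
tool_pos: [0.4502, -0.2743, 0.0229]
tool_rot: [0.0, 0.651, 0.759, 0.0]
contact_force: [0.5, -1.2, -2.1]
gripper_width: 0.783
grasp_force: 67.4
```

servo_tool(motion=[-1, 0, 0, 0.01, 0, -1, 0, 0, 0.01, 0])

```text
time: 21.95
tool_pos: [0.4499, -0.274, 0.0212]
tool_rot: [-0.0, 0.651, 0.759, -0.0]
contact_force: [-0.0, 0.8, -2.6]
gripper_width: 0.783
grasp_force: 67.4
```

servo_tool(motion=[-1, 0, 0, 0.01, 0, -1, 0, 0, 0.01, 0])

```text
time: 22.2
tool_pos: [0.4498, -0.274, 0.0199]
tool_rot: [-0.0, 0.651, 0.759, -0.0]
contact_force: [-0.3, 0.4, -2.1]
gripper_width: 0.786
grasp_force: 67.4
```

servo_tool(motion=[-1, 0, 0, 0.01, 0, -1, 0, 0, 0.01, 0])

```text
time: 22.45
tool_pos: [0.4501, -0.2742, 0.0198]
tool_rot: [-0.0, 0.651, 0.759, -0.0]
contact_force: [-3.3, 2.3, 4.1]
gripper_width: 0.781
grasp_force: 68.2
```

servo_tool(motion=[0.4, 0, 0, 0, 0, 0.7, 0, 0, 0, 0, 1, 0, 0, 0, 0, 1, 0, 0, 0, 0])

```text
time: 22.95
tool_pos: [0.45, -0.2741, 0.0189]
tool_rot: [0.0, 0.651, 0.759, 0.0]
contact_force: [-0.4, 0.3, 0.3]
gripper_width: 0.995
grasp_force: 0.0
```

servo_tool(motion=[1, 0, 0, -0.1, 0, 1, 0, 0, -0.4, 0, 1, 0, 0, -0.8, 0, 1, 0, 0, -1, 0])

```text
time: 23.45
tool_pos: [0.4513, -0.2751, 0.1432]
tool_rot: [0.003, 0.651, 0.759, 0.0]
contact_force: [0.9, -1.1, -0.3]
gripper_width: 1.001
grasp_force: 0.0
```

servo_tool(motion=[1, 0.45, 0.08, -0.1, 0, 1, 0.89, 0.16, -0.2, 0, 1, 0.89, 0.16, -0.2, 0])

```text
time: 23.82
tool_pos: [0.4533, -0.1634, 0.165]
tool_rot: [0.002, 0.649, 0.761, 0.001]
contact_force: [-0.4, -0.1, 0.4]
gripper_width: 1.0
grasp_force: 0.0
```

servo_tool(motion=[1, 0.45, 0.08, 0, 0, 1, 0.89, 0.16, 0, 0, 1, 0.89, 0.16, 0, 0])

```text
time: 24.2
tool_pos: [0.4551, -0.0553, 0.1631]
tool_rot: [0.0, 0.649, 0.761, 0.0]
contact_force: [-0.3, -0.6, 0.0]
gripper_width: 0.999
grasp_force: 0.0
```

servo_tool(motion=[1, 0.45, 0.08, 0, 0, 1, 0.89, 0.16, 0, 0, 1, 0.89, 0.16, 0, 0])

```text
time: 24.58
tool_pos: [0.458, 0.0525, 0.1631]
tool_rot: [0.0, 0.649, 0.761, -0.0]
contact_force: [-0.4, -0.6, 0.0]
gripper_width: 1.001
grasp_force: 0.0
```

servo_tool(motion=[1, 0.45, 0.08, 0, 0, 1, 0.89, 0.16, 0, 0, 1, 0.89, 0.16, 0, 0])

```text
time: 24.95
tool_pos: [0.461, 0.1604, 0.1631]
tool_rot: [0.0, 0.65, 0.76, -0.0]
contact_force: [0.9, -0.7, -0.4]
gripper_width: 1.002
grasp_force: 0.0
```

servo_tool(motion=[1, 0.45, 0.08, 0, 0.2, 1, 0.89, 0.16, 0, 0.4, 1, 0.89, 0.16, 0, 0.6, 1, 0.89, 0.16, 0, 0.8, 1, 0.89, 0.16, 0, 0.95])

```text
time: 25.58
tool_pos: [0.4643, 0.2659, 0.1628]
tool_rot: [0.001, 0.884, 0.467, -0.0]
contact_force: [0.2, 0.5, 0.3]
gripper_width: 0.996
grasp_force: 0.0
```

servo_tool(motion=[1, 0, 0, 0, 0.2, 1, 0, 0, 0, 0.4, 1, 0, 0, 0, 0.6, 1, 0, 0, 0, 0.8, 1, 0, 0, 0, 0.95])

```text
time: 26.2
tool_pos: [0.4644, 0.2656, 0.1628]
tool_rot: [0.001, 0.994, 0.112, 0.0]
contact_force: [-0.2, 0.5, 0.0]
gripper_width: 1.003
grasp_force: 0.0
```

```bash
python3 - <<'E'
from h import *
im,W=look("top");find("top",im,W,["large_round_tub_mid"])
im,W=look("wrist");find("wrist",im,W,["oblong_tub_mid"])
go(462,270,15,-76)
E
```

```text
large_round_tub_mid 0.58 [411. 223.] 569 ztop=64 c=(451,-274) size=(69,66) long-axis yaw=-68 circ=(450,-274) d=70 z=62
large_round_tub_mid 0.32 [402. 171.] 163 ztop=10 c=(623,-267) size=(66,55) long-axis yaw=53 circ=(630,-270) d=71 z=6
oblong_tub_mid 0.64 [316. 188.] 6399 ztop=57 c=(462,270) size=(90,60) long-axis yaw=13 circ=(462,270) d=105 z=56
oblong_tub_mid 0.54 [71. 75.] 12937 ztop=110 c=(513,465) size=(57,43) long-axis yaw=-3 circ=(513,472) d=59 z=109
at [463.9 266.6 162.9] yaw -76.7 shift [-0.009 -0.032  1.233] turn -0.015
```

servo_tool(motion=[1, -0.01, -0.03, 0.2, 0, 1, -0.01, -0.03, 0.5, 0, 1, -0.01, -0.03, 0.7, 0, 1, -0.01, -0.03, 0.7, 0])

```text
time: 26.9
tool_pos: [0.4595, 0.2702, 0.0765]
tool_rot: [0.001, 0.993, 0.116, -0.002]
contact_force: [0.3, 1.1, 0.5]
gripper_width: 0.998
grasp_force: 0.0
```

servo_tool(motion=[1, 0, 0, 0.15, 0, 1, 0, 0, 0.3, 0, 1, 0, 0, 0.45, 0, 1, 0, 0, 0.52, 0, 1, 0, 0, 0.52, 0])

```text
time: 27.52
tool_pos: [0.4602, 0.2713, 0.0154]
tool_rot: [0.0, 0.993, 0.116, -0.001]
contact_force: [0.4, 1.0, -0.4]
gripper_width: 1.001
grasp_force: 0.0
```

servo_tool(motion=[-1, 0, 0, 0, 0, -1, 0, 0, 0, 0, -1, 0, 0, 0, 0, -1, 0, 0, 0, 0, -1, 0, 0, 0, 0])

```text
time: 28.15
tool_pos: [0.4619, 0.272, 0.0176]
tool_rot: [-0.0, 0.993, 0.116, 0.001]
contact_force: [0.2, -0.0, 6.2]
gripper_width: 0.671
grasp_force: 65.9
```

servo_tool(motion=[-1, 0, 0, -0.1, 0, -1, 0, 0, -0.3, 0, -1, 0, 0, -0.6, 0, -1, 0, 0, -0.7, 0, -1, 0, 0, -0.7, 0])

```text
time: 28.78
tool_pos: [0.461, 0.2717, 0.1008]
tool_rot: [-0.0, 0.993, 0.116, 0.0]
contact_force: [0.3, 0.6, -3.1]
gripper_width: 0.672
grasp_force: 65.3
```

```bash
python3 - <<'E'
from h import *
im,W=look("wrist");find("wrist",im,W,["oblong_tub_mid"])
go(638,11,100,-90)
E
```

```text
oblong_tub_mid 0.77 [323. 238.] 22821 ztop=140 c=(473,274) size=(71,60) long-axis yaw=14 circ=(473,274) d=86 z=139
at [459.8 271.1  98.8] yaw -76.7 shift [ 0.946  2.452 -0.011] turn 0.296
```

servo_tool(motion=[-1, 0.1, 0.27, 0, 0, -1, 0.2, 0.54, 0, 0, -1, 0.31, 0.82, 0, 0])

```text
time: 29.25
tool_pos: [0.5189, 0.1834, 0.0982]
tool_rot: [0.0, 0.993, 0.116, -0.002]
contact_force: [0.9, -0.1, -2.4]
gripper_width: 0.665
grasp_force: 65.4
```

servo_tool(motion=[-1, 0.1, 0.27, 0, 0, -1, 0.2, 0.54, 0, 0, -1, 0.31, 0.82, 0, 0])

```text
time: 29.62
tool_pos: [0.5777, 0.0962, 0.0981]
tool_rot: [-0.0, 0.993, 0.116, -0.002]
contact_force: [-0.3, 0.4, -2.9]
gripper_width: 0.673
grasp_force: 65.4
```

servo_tool(motion=[-1, 0.1, 0.27, 0, 0.1, -1, 0.2, 0.54, 0, 0.2, -1, 0.32, 0.82, 0, 0.3, -1, 0.32, 0.82, 0, 0.3, -1, 0.32, 0.82, 0, 0.3])

```text
time: 30.25
tool_pos: [0.6374, 0.0106, 0.0985]
tool_rot: [-0.0, 1.0, -0.001, -0.002]
contact_force: [-0.2, -0.6, -2.1]
gripper_width: 0.669
grasp_force: 65.3
```

```bash
python3 - <<'E'
from h import *
im,W=look("wrist");cv2.imwrite("pics/w6.png",im[:,:,::-1]);find("wrist",im,W,["oblong_tub_mid","oblong_tray"])
im,W=look("top");find("top",im,W,["oblong_tub_mid","oblong_tray"])
go(638,11,20,-90)
E
```

```text
oblong_tub_mid 0.68 [321. 238.] 23107 ztop=137 c=(649,11) size=(68,61) long-axis yaw=-0 circ=(649,10) d=87 z=137
oblong_tray 0.84 [320. 143.] 3271 ztop=6 c=(681,9) size=(84,26) long-axis yaw=89 circ=(680,9) d=86 z=3
at [638.3  11.  100.4] yaw -90.1 shift [-0.003  0.     0.67 ] turn -0.003
```

View pics/w6.png

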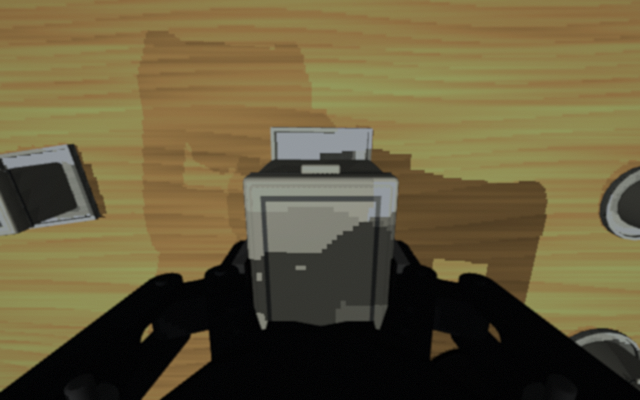

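The oblong tub at (320,240) is square with and centred over its tray at (320,143). The square tub stands in its tray at (45,190).

servo_tool(motion=[-1, 0, 0, 0.2, 0, -1, 0, 0, 0.4, 0, -1, 0, 0, 0.55, 0, -1, 0, 0, 0.62, 0, -1, 0, 0, 0.62, 0])

```text
time: 31.18
tool_pos: [0.6384, 0.0104, 0.0257]
tool_rot: [-0.0, 1.0, -0.001, -0.0]
contact_force: [0.1, 0.4, -2.9]
gripper_width: 0.673
grasp_force: 65.3
```

servo_tool(motion=[-1, 0, 0, 0.01, 0, -1, 0, 0, 0.02, 0, -1, 0, 0, 0.02, 0])

```text
time: 31.55
tool_pos: [0.639, 0.0103, 0.0242]
tool_rot: [0.0, 1.0, -0.002, 0.0]
contact_force: [-0.1, 0.0, -2.2]
gripper_width: 0.674
grasp_force: 65.3
```

servo_tool(motion=[-1, 0, 0, 0.01, 0, -1, 0, 0, 0.01, 0])

```text
time: 31.8
tool_pos: [0.6386, 0.0103, 0.0224]
tool_rot: [0.0, 1.0, -0.002, -0.0]
contact_force: [0.1, 0.3, -2.5]
gripper_width: 0.671
grasp_force: 65.3
```

servo_tool(motion=[-1, 0, 0, 0.01, 0, -1, 0, 0, 0.01, 0])

```text
time: 32.05
tool_pos: [0.6386, 0.0103, 0.0211]
tool_rot: [-0.0, 1.0, -0.002, -0.0]
contact_force: [-0.1, -0.4, -2.1]
gripper_width: 0.668
grasp_force: 65.3
```

servo_tool(motion=[-1, 0, 0, 0.01, 0, -1, 0, 0, 0.01, 0])

```text
time: 32.3
tool_pos: [0.6389, 0.0103, 0.0206]
tool_rot: [0.0, 1.0, -0.002, 0.0]
contact_force: [-1.8, 0.5, 2.3]
gripper_width: 0.669
grasp_force: 65.7
```

Contact with the tray floor. I'll release the tub, lift and retreat towards the base.

servo_tool(motion=[0.4, 0, 0, 0, 0, 0.7, 0, 0, 0, 0, 1, 0, 0, 0, 0, 1, 0, 0, 0, 0])

```text
time: 32.8
tool_pos: [0.6388, 0.0103, 0.0202]
tool_rot: [0.0, 1.0, -0.002, 0.0]
contact_force: [0.1, 0.8, -0.1]
gripper_width: 1.0
grasp_force: 0.0
```

servo_tool(motion=[1, 0, 0, -0.1, 0, 1, 0, 0, -0.4, 0, 1, 0, 0, -0.8, 0, 1, 0, 0, -1, 0])

```text
time: 33.3
tool_pos: [0.6405, 0.0102, 0.1449]
tool_rot: [0.0, 1.0, -0.002, 0.003]
contact_force: [0.2, 0.1, -0.1]
gripper_width: 1.0
grasp_force: 0.0
```

servo_tool(motion=[1, -0.4, 0, -0.4, 0, 1, -0.8, 0, -0.8, 0, 1, -0.8, 0, -0.8, 0, 1, -0.8, 0, -0.8, 0])

```text
time: 33.8
tool_pos: [0.543, 0.0106, 0.2373]
tool_rot: [0.0, 1.0, -0.002, 0.001]
contact_force: [-0.5, -0.7, -0.2]
gripper_width: 0.999
grasp_force: 0.0
```

servo_tool(motion=[1, -0.4, 0, 0, 0, 1, -0.8, 0, 0, 0, 1, -0.8, 0, 0, 0, 1, -0.8, 0, 0, 0])

```text
time: 34.3
tool_pos: [0.447, 0.0109, 0.235]
tool_rot: [-0.0, 1.0, -0.002, -0.001]
contact_force: [-0.4, -0.3, -0.4]
gripper_width: 0.999
grasp_force: 0.0
```

```bash
python3 - <<'E'
from h import *
im,W=look("top");find("top",im,W,names)
im,_=look("side");cv2.imwrite("pics/s9.png",im[:,:,::-1]);print(tool()[:3,3],manip.state()['time'])
E
```

```text
oblong_tub_mid 0.53 [318. 140.] 229 ztop=64 c=(665,9) size=(59,37) long-axis yaw=89 circ=(666,9) d=67 z=61
large_round_tub_mid 0.88 [411. 222.] 579 ztop=64 c=(450,-274) size=(68,66) long-axis yaw=4 circ=(450,-274) d=69 z=62
square_tub_mid 0.67 [238. 148.] 307 ztop=63 c=(644,245) size=(45,44) long-axis yaw=-85 circ=(642,244) d=56 z=61
small_round_tub_mid 0.57 [408. 162.] 283 ztop=64 c=(630,-270) size=(44,42) long-axis yaw=0 circ=(629,-270) d=46 z=62
oblong_tray 0.4 [408. 161.] 287 ztop=64 c=(630,-270) size=(44,42) long-axis yaw=1 circ=(630,-269) d=45 z=62
oblong_tray 0.38 [327. 145.] 33 ztop=11 c=(680,9) size=(78,26) long-axis yaw=-89 circ=(677,9) d=80 z=7
large_round_tray 0.88 [415. 275.] 779 ztop=8 c=(308,-295) size=(92,85) long-axis yaw=83 circ=(308,-295) d=93 z=6
large_round_tray 0.7 [362. 232.] 772 ztop=9 c=(426,-140) size=(91,90) long-axis yaw=43 circ=(426,-141) d=95 z=6
large_round_tray 0.56 [454. 258.] 790 ztop=9 c=(369,-413) size=(90,90) long-axis yaw=29 circ=(369,-414) d=93 z=6
large_round_tray 0.48 [398. 227.] 209 ztop=10 c=(441,-260) size=(87,60) long-axis yaw=31 circ=(448,-271) d=89 z=6
square_tray 0.57 [245. 154.] 124 ztop=10 c=(646,242) size=(65,59) long-axis yaw=5 circ=(644,242) d=83 z=6
small_round_tray 0.68 [401. 170.] 135 ztop=10 c=(622,-264) size=(63,48) long-axis yaw=50 circ=(628,-269) d=66 z=6
bowl_mid 0.9 [474. 198.] 1308 ztop=50 c=(527,-460) size=(118,117) long-axis yaw=88 circ=(527,-460) d=121 z=50
jar_mid 0.72 [156. 180.] 753 ztop=113 c=(513,473) size=(58,56) long-axis yaw=-89 circ=(513,474) d=60 z=112
[0.44675277 0.01091544 0.23609227] 34.9
```

View pics/s9.png

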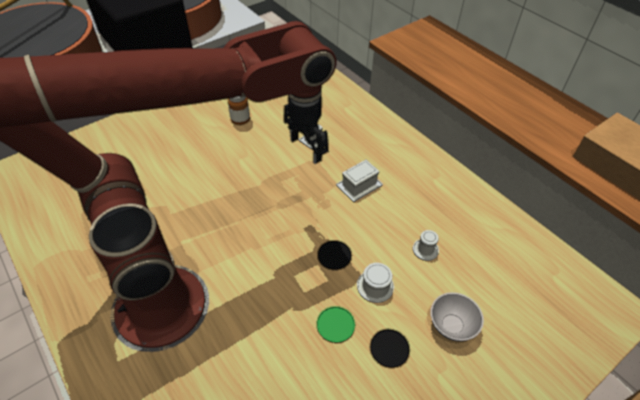

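The side view shows the oblong tub (360,180), large round tub (377,282) and small round tub (428,243) upright in their own trays. The square tub is hidden by the arm, but the top view puts it at (644,245) mm, centred in its tray at the expected height. The bowl has not moved, and the jar reads the same as before.

```bash
python3 -c "
from plant import job_done;print(job_done())"
```

```text
the job is handed in; nothing more can be done
None
```

All four tubs stand upright in their own trays, with the bowl and jar left in place, and I handed the job in at about 35 s; no verdict came back.

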